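# Balance the rolling pin on its drying rest

## Robot

A 6-joint arm with a two-finger parallel gripper is mounted at the origin on a cart in front of the work surface, level with it; the furniture and walls round the work are solid. World frame = base frame: x ahead of the robot, y to its left, z up, the work surface at z = 0. Lengths are in m, angles in rad, forces in N, time in s.
With the tool pointing down it reaches from about 0.275 to 0.85 m from the base axis. Payload 5.2 kg.
Tool frame: the origin (TCP) lies midway between the tips of the shut fingers; the grasp point (between the pads) lies r.grip_point_offset behind it (r.grip_point_offset is the distance from the TCP to the grasp point, in m); z points along the fingers, x is the direction in which the jaws open and shut, and the axes are right-handed (so a half turn about z gives the same grasp; the last joint's range is limited). The gripper opens to 85 mm and grips with 20 to 120 N. Pads are 22 mm wide; open, the fingers measure 114 mm over their backs; the gripper's body (76 mm by 85 mm) begins 54 mm behind the grasp point. The pads swing forward as they close: fully open they stand 13 mm farther back than shut.
Start: joints at [-1.511, 0.259, 1.535, -0, 1.348, -0.203], TCP at [0.143, -0.531, 0.231] pointing down, gripper open.
Joint ranges: [-3.14, 3.14], [-0.91, 2.08], [0.19, 2.58], [-1.22, 4.36], [0.22, 2.71], [-3.12, 3.12]. Speed limits (rad/s): [2.57, 2.57, 3.14, 3.14, 3.14, 3.14].

## Interface

Orientations are given as a unit quaternion [x, y, z, w].
In Python, from plant import r gives the robot as it stands.
- The arm moves only by the tool arm_command, never from a script. Its argument "commands" is a list of rows, each an object of numbers: "dx", "dy", "dz": the shift along the tool's x, y, z scaled (see below); "turn": the turn about the tool's z scaled (see below); "gripper": the gripper's target within -1 to 1 (fully open at 1, half-way at 0, shut at -1). In form: [{"dx": .., "dy": .., "dz": .., "turn": .., "gripper": ..}, ...]. A call has 1 to 20 rows; each row shifts and turns the pose as measured when the row begins, along the tool's axes as they then stand; what a row does not reach is not made up. The controller multiplies each number of a shift by 4 cm and each number of a turn by 5 degrees. A row lasts 1/10 s, in which the tool goes at most 50 mm and 8.59 degrees, less where a joint would pass 70% of its speed; a pose out of reach is approached as far as the arm can. A call with a number of a shift or a turn outside -1 to 1 is refused whole. A call with a gripper value outside its range is refused whole. The fingers move at their own pace and stop on an object; "newtons" is the grip in N (left out, the last holds). Time passes only in rows, so rows that do not move let the fingers close. It gives the time, the measured TCP pose, the force and the opening at its end, in the units of the state.
- r.observe(): the state, without advancing time (a new reading comes with each control period).
- r.camera(name): name is "scene" or "top" or "wrist"; returns (picture, depth): 480x640x3 uint8, blue, green, red; 480x640 float32, m along the optical axis (not along the pixel's ray), 0 where there is no reading.
- r.get_calibration(name): a dict with "K" (3x3 intrinsics, pixels), "eye" and "orientation" of the camera in the world; the wrist camera has in their place "T_tool_cam" (4x4, takes a point from camera to tool coordinates, whose origin is the TCP and whose axes are the tool frame's). Camera axes: x right, y up, looking along -z (the intrinsics and any distortion apply to the point x, -y, -z); pixel columns grow to the right and rows downward; lengths in m; the calibration is good to about 2 mm. The wrist camera is an equidistant fisheye: a pixel r from the principal point sees the ray r / f radians off the axis. A picture is of the moment at which its call begins: read the wrist's pose just before it. get_calibration takes no time and is no camera call.
- r.hand_in(): hands the job in, once; it reports no verdict.
The state is a dict: "time": time; "joints": joint angles; "joint_vel": joint speeds; "tau": joint torques, N m; "eef_pos": TCP position; "orientation": TCP orientation; "contact_force": force on the tool from outside, world axes, zero at the start; "moment": the same for the moment, N m; "gripper_width": finger opening in m.
Only numpy, scipy, OpenCV 4.12 (cv2) and the standard library are available. Lean on these libraries where they do the work, as an engineer would, in place of code of your own. Each camera call takes 0.05 s, during which the arm holds its last target.

## Task

The washed steel rolling pin has a hidden weight inside, so it rarely balances at its middle: lift it a little at trial points to feel where it balances, then lay it gently at that point in the saddle of the one-post drying rest and let go, so that it stays there level with both ends clear of the worktop. Do not let the pin tip steeply or fall, set it down lightly, and leave the tin, the spice jar and the mug where they are.

Things in the scene. Friction and masses are not known exactly. Their poses are not given: they have to be found in the camera images.
- rolling_pin: steel rolling pin lying on the worktop: a round tube, 28 mm in diameter, 240 mm long with its black square end caps (29 x 29 x 20 mm; both ends look alike). Origin under its middle, 14.5 mm below the tube's axis; x along the pin, z up. 0.43 to 0.61 kg, mostly a core weight fixed out of sight inside, so that it turns in a light grip if not held at its balance point.
- pin_middle (a point): the middle of the rolling pin, on the axis of its tube; axes as the pin's. The balance point lies on this axis, up to 75 mm from here towards either end, different each time.
- drying_rest: fixed wooden drying rest: a round foot of 84 mm diameter, and one post of 17 mm diameter that carries a saddle block; origin under the foot's centre on the worktop, z up, y along the saddle
- saddle (a point): centre of the bottom line of the rest's saddle, 100 mm over the worktop; z up. A V trough of dark rubber along its y: 24 mm long (y), 20 mm wide (narrower than the pin: fingers that hold the pin from above pass beside it), sides rising at 25 degrees to 4 mm. It gives 1 mm per 2.5 N (8 mm at most). A laid pin's axis lies 15.5 mm above this point; it stays level only if its balance point is over these 24 mm.
- tin: green tin, 75 mm in diameter, 58 mm high, standing on the worktop; origin under its centre
- spice_jar: spice jar with green lid, 46 mm in diameter, 106 mm high, standing on the worktop; origin under its centre
- mug: grey and white patterned mug, 85 mm in diameter, 128 mm over the handle, 82 mm high, standing on the worktop; origin under its centre
There are look-alikes about, which are no part of the job. What is shaped like the drying_rest but turquoise is not meant.

How it is judged:
On the way:
1. the pin is held clear of the worktop, roughly level (height (world z) of pin_middle above 0.035 m and angle between pin_middle's own x axis and vertical between 1.42 and 1.72 rad and contact force between rolling_pin and the fingers above 1 N and contact force between rolling_pin and drying_rest below 0.1 N), for 0.2 s.
At the end, for the whole second after the job is handed in: the pin lies at rest in the rest's saddle, borne by it alone: level within 5 degrees, along the saddle within 11 degrees, its axis 8 to 23 mm above the saddle's bottom, its middle within 100 mm of the saddle (contact force between rolling_pin and drying_rest above 1 N and angle between pin_middle's own x axis and vertical between 1.48 and 1.66 rad and z of pin_middle in the frame of saddle between 0.008 and 0.023 m and angle between the x axis of pin_middle and the y axis of saddle, either way round below 0.2 rad and horizontal distance between pin_middle and saddle below 0.1 m and linear speed of rolling_pin below 0.02 m/s and angular speed of rolling_pin below 0.1 rad/s); the robot touches nothing.
It fails at once if the pin tips more than 23 degrees from level (angle between pin_middle's own x axis and vertical below 1.17 rad or angle between pin_middle's own x axis and vertical above 1.97 rad).
It fails at once if the pin is pressed or dropped on the rest with more than 20 N (contact force between rolling_pin and drying_rest above 20 N).
It fails at once if the tin, the spice jar or the mug is moved more than 30 mm (distance of any of tin, spice_jar, mug from where it was at the start of the episode above 0.03 m).
It also fails if it takes over 51 s, if anything falls off the work surface, if the arm or the gripper's body presses on something with over 40 N, if the wrist force passes 120 N, or if a joint passes its speed limit or range.

## Working session

There is one attempt and no reset: what is moved stays moved. The work goes in short steps, Python scripts to look and compute and a tool call to move; the robot and the scene stay as the last step left them, time stands still between calls to the robot, and variables do not carry over. Pictures are saved under pics/ and viewed, and the job is handed in when it is done.

Besides the shell and the picture viewer there is one more tool, called after ">>>" as name(argument=value, ...), one argument or row to a line, values as JSON. arm_command: Moves the arm, as the interface text tells. Its arguments: {"type":"object","properties":{"commands":{"type":"array","items":{"type":"object","properties":{"dx":{"type":"number","minimum":-1,"maximum":1},"dy":{"type":"number","minimum":-1,"maximum":1},"dz":{"type":"number","minimum":-1,"maximum":1},"turn":{"type":"number","minimum":-1,"maximum":1},"gripper":{"type":"number"}}}},"newtons":{"type":"number"}},"required":["commands"]}

```bash
mkdir -p pics
cat > a.py <<'E'
from plant import r
import cv2,numpy as np
print(r.observe(), r.grip_point_offset)
for n in ("scene","top"):
    im,d=r.camera(n); cv2.imwrite(f"pics/{n}0.png",im); np.save(f"{n}0.npy",d); cv2.imwrite
    print(n,r.get_calibration(n))
E
python3 a.py; ls
```

```text
{'time': 0.0, 'joints': array([-1.51081309e+00,  2.59338783e-01,  1.53610461e+00, -3.51828208e-06,
        1.34796050e+00, -2.02826962e-01]), 'joint_vel': array([-0.00147641, -0.00040736,  0.00069844,  0.0004036 ,  0.00284736,
        0.00026295]), 'tau': array([ 1.43885900e-04, -4.46033478e+01, -2.90576398e+01, -4.45366722e-04,
        1.16411102e-02,  1.52000047e-05]), 'eef_pos': array([ 0.14286247, -0.53057884,  0.2304683 ]), 'orientation': array([ 7.93660823e-01, -6.08359826e-01, -5.94333277e-04, -6.83308304e-04]), 'contact_force': array([ 0.30760452, -1.01762912,  0.04333702]), 'moment': array([0.06248354, 0.04528332, 0.03877596]), 'gripper_width': 0.08582356139731936} 0.0187
scene {'K': array([[467.47331506,   0.        , 325.89454021],
       [  0.        , 467.47331506, 236.96146883],
       [  0.        ,   0.        ,   1.        ]]), 'eye': array([0.09712772, 0.54928089, 0.65764369]), 'orientation': array([-0.15009432,  0.38787764,  0.85456649, -0.31102853])}
top {'K': array([[482.81159443,   0.        , 331.85833   ],
       [  0.        , 482.81159443, 236.44754821],
       [  0.        ,   0.        ,   1.        ]]), 'eye': array([0.4404855 , 0.06103881, 1.0333954 ]), 'orientation': array([ 0.035701  , -0.03580011, -0.69718403,  0.71510714])}
a.py
pics
scene0.npy
top0.npy
```

View pics/scene0.png

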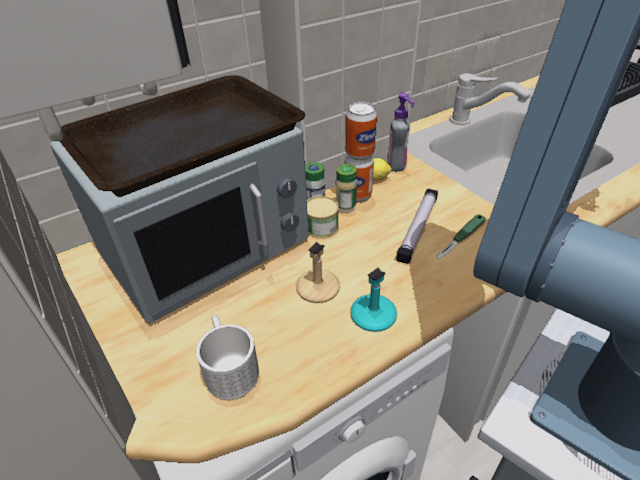

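View pics/top0.png

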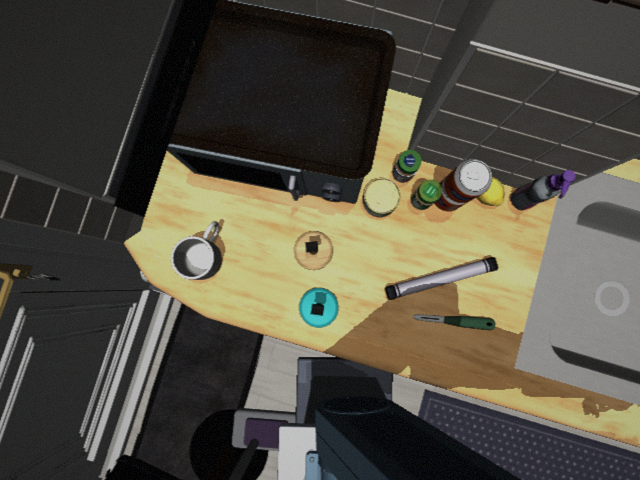

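The scene view shows the wooden rest with its foot at about (318,285), the turquoise look-alike at (374,310), and the pin from (404,253) to (432,195). The top view shows the pin from (392,292) to (491,265) and the wooden saddle at about (312,247).

```bash
cat > h.py <<'E'
from plant import r
import cv2,numpy as np
from scipy.spatial.transform import Rotation as R
def cloud(n,d):
    c=r.get_calibration(n);K=c["K"];v,u=np.mgrid[:480,:640]
    p=np.stack([(u-K[0,2])/K[0,0]*d,-(v-K[1,2])/K[1,1]*d,-d],-1)
    return p@R.from_quat(c["orientation"]).as_matrix().T+c["eye"]
E
cat > b.py <<'E'
from h import *
for n,boxes in (("top",dict(pin=(380,250,505,305),rest=(290,228,338,272))),("scene",dict(pin=(390,180,445,270),rest=(295,235,345,305)))):
    d=np.load(n+"0.npy");im=cv2.imread(f"pics/{n}0.png");P=cloud(n,d)
    tab=P[(np.abs(P[...,2])<.02)&(d>0)&(P[...,0]>.3)&(P[...,0]<.8)&(np.abs(P[...,1])<.4)]; print(n,"table z",np.median(tab[:,2]))
    for k,(a,b,c,e) in boxes.items():
        Q=P[b:e,a:c].reshape(-1,3); col=im[b:e,a:c].reshape(-1,3)
        if k=="pin":
            m=(Q[:,2]>.010)&(Q[:,2]<.05); q=Q[m]
            (cx,cy),(w,h),ang=cv2.minAreaRect((q[:,:2]*1000).astype(np.float32)); print(n,k,m.sum(),cx,cy,w,h,ang,np.percentile(q[:,2],[5,50,95,99]))
            u,s,vt=np.linalg.svd(q[:,:2]-q[:,:2].mean(0),full_matrices=False);print(vt[0],np.degrees(np.arctan2(vt[0,1],vt[0,0])))
        else:
            m=(Q[:,2]>.085)&(Q[:,2]<.13); q=Q[m]; print(n,k,m.sum(),q.mean(0),q.min(0),q.max(0)); print(cv2.minAreaRect((q[:,:2]*1000).astype(np.float32)))
            f=Q[(Q[:,2]>.004)&(Q[:,2]<.03)]; print("foot",len(f),cv2.minEnclosingCircle((f[:,:2]*1000).astype(np.float32)))
    x=boxes["rest"]; c=im[x[1]:x[3],x[0]:x[2]]; cv2.imwrite(f"pics/rest_{n}.png",cv2.resize(c,None,fx=8,fy=8,interpolation=cv2.INTER_CUBIC))
E
python3 b.py
```

```text
top table z 0.0006050051841395288
top pin 1549 461.8412780761719 -167.78578186035156 29.01181411743164 239.98214721679688 16.971446990966797 [0.01896828 0.02674906 0.03082081 0.03191515]
[ 0.29257763 -0.95624177] -72.98766187212847
top rest 127 [0.51485465 0.10195766 0.10189978] [0.50541265 0.09012584 0.09380279] [0.52564507 0.11394524 0.10767726]
((515.5067138671875, 102.06935119628906), (19.89725112915039, 23.359272003173828), 1.9331285953521729)
foot 1091 ((514.2498779296875, 104.6594009399414), 63.70640182495117)
scene table z 0.001215596242785888
scene pin 1034 462.420166015625 -171.12277221679688 28.752939224243164 241.21070861816406 16.87675666809082 [0.01620685 0.02742286 0.03085537 0.03187219]
[ 0.28743715 -0.9577995 ] -73.2954157501707
scene rest 183 [0.51390445 0.10098859 0.09878375] [0.50556938 0.08509499 0.08546608] [0.52573022 0.1116181  0.10595514]
((515.416015625, 98.08954620361328), (18.380464553833008, 26.23085594177246), 8.872612953186035)
foot 1164 ((550.912353515625, 60.43336868286133), 98.3566665649414)
```

View pics/rest_top.png

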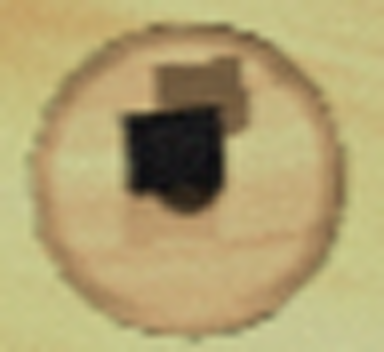

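View pics/rest_scene.png

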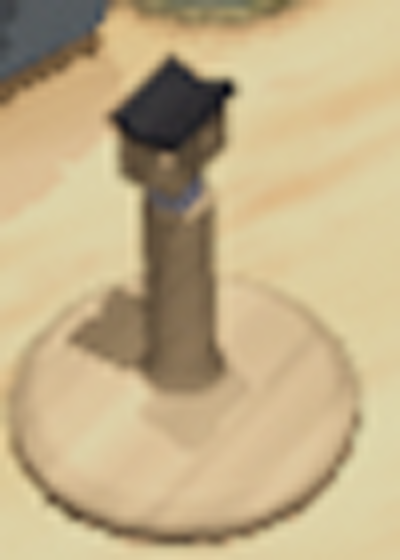

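```bash
cat > c.py <<'E'
from h import *
for n,(a,b,c,e) in (("top",(290,228,338,272)),("scene",(295,235,345,305))):
    P=cloud(n,np.load(n+"0.npy"));Q=P[b:e,a:c].reshape(-1,3);q=Q[(Q[:,2]>.095)&(Q[:,2]<.13)]
    rect=cv2.minAreaRect((q[:,:2]*1000).astype(np.float32));print(n,len(q),rect)
    # obstacles
    for k in ("x",):
        m=P[...,2]>.03
P=cloud("top",np.load("top0.npy"))
for nm,(u,v) in dict(tin=(381,197),jar=(429,193),jar2=(406,163),mug=(196,258),handle=(214,230),turq=(318,308),knife=(455,322),mwfront=(298,180),mwcorner=(362,200)).items():
    print(nm,P[v,u].round(3))
E
python3 c.py
```

```text
top 126 ((515.5067138671875, 102.06935119628906), (19.89725112915039, 23.359272003173828), 1.9331285953521729)
scene 134 ((515.416015625, 98.08954620361328), (18.380464553833008, 26.23085594177246), 8.872612953186035)
tin [ 0.624 -0.037  0.056]
jar [ 0.624 -0.125  0.108]
jar2 [ 0.684 -0.08   0.102]
mug [0.491 0.349 0.01 ]
handle [0.55  0.31  0.026]
turq [0.397 0.085 0.101]
knife [ 0.371 -0.199  0.014]
mwfront [0.629 0.126 0.175]
mwcorner [ 0.623 -0.     0.018]
```

```bash
cat > plan.py <<'E'
from h import *
import sys
def cur():
    o=r.observe(); M=R.from_quat(o["orientation"]).as_matrix(); return o,M
def rows(pos,yaw,step=.04,grip=None,stp_ang=5.):
    """yaw deg of tool x in world; print rows"""
    o,M=cur(); p=o["eef_pos"].copy(); y=np.degrees(np.arctan2(M[1,0],M[0,0])); 
    d=(yaw-y+180)%360-180; pos=np.array(pos)
    n=max(1,int(np.ceil(max(np.abs(d)/stp_ang, np.linalg.norm(pos-p)/step)-.02)))
    print("from",p.round(4),round(y,2),"tilt",M[:,2].round(4),"rows",n)
    for i in range(n):
        a=np.radians(y); X=np.array([np.cos(a),np.sin(a),0]);Y=np.array([np.sin(a),-np.cos(a),0]);Z=np.array([0,0,-1.])
        s=(pos-p)/(n-i); t=(yaw-y if False else d/n)
        v=np.array([s@X,s@Y,s@Z])/.04; v=np.round(v,2); t2=np.round(-t/5,2)
        print('{"dx":%g,"dy":%g,"dz":%g,"turn":%g%s},'%(*v,t2,"" if grip is None else ',"gripper":%g'%grip))
        p=p+(v[0]*X+v[1]*Y+v[2]*Z)*.04; y+= -t2*5
E
python3 - <<'E'
from plan import *
print(r.get_calibration("wrist"))
rows([.45,.10,.26],15)
E
```

```text
{'K': array([[371.64829954,   0.        , 320.40245992],
       [  0.        , 371.64829954, 245.08123909],
       [  0.        ,   0.        ,   1.        ]]), 'T_tool_cam': array([[ 9.99999940e-01,  3.37179848e-04, -8.16162348e-05,
        -2.77889654e-05],
       [ 2.95442475e-04, -9.51032988e-01, -3.09089257e-01,
        -7.87379432e-02],
       [-1.81838400e-04,  3.09089214e-01, -9.51033030e-01,
        -1.42524918e-01],
       [ 0.00000000e+00,  0.00000000e+00,  0.00000000e+00,
         1.00000000e+00]])}
from [ 0.1429 -0.5306  0.2305] -74.94 tilt [-1.0e-04  1.7e-03 -1.0e+00] rows 18
{"dx":-0.73,"dy":-0.64,"dz":-0.04,"turn":-1},
{"dx":-0.68,"dy":-0.7,"dz":-0.04,"turn":-1},
{"dx":-0.61,"dy":-0.76,"dz":-0.04,"turn":-1},
{"dx":-0.54,"dy":-0.81,"dz":-0.04,"turn":-1},
{"dx":-0.47,"dy":-0.85,"dz":-0.04,"turn":-1},
{"dx":-0.4,"dy":-0.89,"dz":-0.04,"turn":-1},
{"dx":-0.32,"dy":-0.92,"dz":-0.04,"turn":-1},
{"dx":-0.24,"dy":-0.95,"dz":-0.04,"turn":-1},
{"dx":-0.15,"dy":-0.96,"dz":-0.04,"turn":-1},
{"dx":-0.07,"dy":-0.97,"dz":-0.04,"turn":-1},
{"dx":0.02,"dy":-0.97,"dz":-0.04,"turn":-1},
{"dx":0.1,"dy":-0.97,"dz":-0.04,"turn":-1},
{"dx":0.19,"dy":-0.96,"dz":-0.04,"turn":-1},
{"dx":0.27,"dy":-0.94,"dz":-0.04,"turn":-1},
{"dx":0.35,"dy":-0.91,"dz":-0.04,"turn":-1},
{"dx":0.43,"dy":-0.87,"dz":-0.05,"turn":-1},
{"dx":0.5,"dy":-0.84,"dz":-0.04,"turn":-1},
{"dx":0.57,"dy":-0.79,"dz":-0.05,"turn":-1},
```

>>> arm_command(
  commands=[
    {"dx": -0.62,"dy": -0.54,"dz": 0,"turn": -1,"gripper": 1},
    {"dx": -0.57,"dy": -0.6,"dz": 0,"turn": -1},
    {"dx": -0.51,"dy": -0.65,"dz": 0,"turn": -1},
    {"dx": -0.45,"dy": -0.7,"dz": 0,"turn": -1},
    {"dx": -0.38,"dy": -0.74,"dz": 0,"turn": -1},
    {"dx": -0.31,"dy": -0.78,"dz": 0,"turn": -1},
    {"dx": -0.24,"dy": -0.8,"dz": 0,"turn": -1},
    {"dx": -0.15,"dy": -0.82,"dz": 0,"turn": -1},
    {"dx": -0.07,"dy": -0.84,"dz": 0,"turn": -1},
    {"dx": 0,"dy": -0.85,"dz": 0,"turn": -1},
    {"dx": 0.1,"dy": -0.85,"dz": 0,"turn": -1},
    {"dx": 0.18,"dy": -0.85,"dz": 0,"turn": -1},
    {"dx": 0.27,"dy": -0.84,"dz": 0,"turn": -1},
    {"dx": 0.35,"dy": -0.8,"dz": 0,"turn": -1},
    {"dx": 0.42,"dy": -0.75,"dz": 0,"turn": -1},
    {"dx": 0.5,"dy": -0.7,"dz": 0,"turn": -1},
    {"dx": 0.55,"dy": -0.65,"dz": 0,"turn": -1},
    {"dx": 0.6,"dy": -0.6,"dz": 0,"turn": -1},
    {"dx": 0,"dy": 0,"dz": 0,"turn": 0},
  ],
)

```text
invalid input
```

```bash
cat > w.py <<'E'
from plan import *
n=sys.argv[1]
o,M=cur(); im,d=r.camera("wrist"); print(o["time"],o["eef_pos"].round(4),"yaw",np.degrees(np.arctan2(M[1,0],M[0,0])).round(2),"F",o["contact_force"].round(2),"m",o["moment"].round(3),o["gripper_width"].round(4))
cv2.imwrite(f"pics/w{n}.png",im); np.savez(f"w{n}.npz",im=im,d=d,p=o["eef_pos"],q=o["orientation"])
E
cat >> h.py <<'E'
def wcloud(n):
    z=np.load(f"w{n}.npz");d=z["d"];c=r.get_calibration("wrist");K=c["K"];v,u=np.mgrid[:480,:640]
    a=(u-K[0,2])/K[0,0];b=(v-K[1,2])/K[1,1];th=np.hypot(a,b)+1e-9;t=np.tan(th)/th
    p=np.stack([a*t*d,-b*t*d,-d],-1);T=c["T_tool_cam"];p=p@T[:3,:3].T+T[:3,3]
    return p@R.from_quat(z["q"]).as_matrix().T+z["p"],z["im"]
E
python3 w.py 0
```

```text
Traceback (most recent call last):
  File "w.py", line 3, in <module>
    o,M=cur(); im,d=r.camera("wrist"); print(o["time"],o["eef_pos"].round(4),"yaw",np.degrees(np.arctan2(M[1,0],M[0,0])).round(2),"F",o["contact_force"].round(2),"m",o["moment"].round(3),o["gripper_width"].round(4))
                                                                                                                                                                                           ^^^^^^^^^^^^^^^^^^^^^^^^
AttributeError: 'float' object has no attribute 'round'
```

>>> arm_command(
  commands=[
    {"dx": -0.62,"dy": -0.54,"dz": 0,"turn": -1,"gripper": 1},
    {"dx": -0.57,"dy": -0.6,"dz": 0,"turn": -1,"gripper": 1},
    {"dx": -0.51,"dy": -0.65,"dz": 0,"turn": -1,"gripper": 1},
    {"dx": -0.45,"dy": -0.7,"dz": 0,"turn": -1,"gripper": 1},
    {"dx": -0.38,"dy": -0.74,"dz": 0,"turn": -1,"gripper": 1},
    {"dx": -0.31,"dy": -0.78,"dz": 0,"turn": -1,"gripper": 1},
    {"dx": -0.24,"dy": -0.8,"dz": 0,"turn": -1,"gripper": 1},
    {"dx": -0.15,"dy": -0.82,"dz": 0,"turn": -1,"gripper": 1},
    {"dx": -0.07,"dy": -0.84,"dz": 0,"turn": -1,"gripper": 1},
    {"dx": 0,"dy": -0.85,"dz": 0,"turn": -1,"gripper": 1},
    {"dx": 0.1,"dy": -0.85,"dz": 0,"turn": -1,"gripper": 1},
    {"dx": 0.18,"dy": -0.85,"dz": 0,"turn": -1,"gripper": 1},
    {"dx": 0.27,"dy": -0.84,"dz": 0,"turn": -1,"gripper": 1},
    {"dx": 0.35,"dy": -0.8,"dz": 0,"turn": -1,"gripper": 1},
    {"dx": 0.42,"dy": -0.75,"dz": 0,"turn": -1,"gripper": 1},
    {"dx": 0.5,"dy": -0.7,"dz": 0,"turn": -1,"gripper": 1},
    {"dx": 0.55,"dy": -0.65,"dz": 0,"turn": -1,"gripper": 1},
    {"dx": 0.6,"dy": -0.6,"dz": 0,"turn": -1,"gripper": 1},
    {"dx": 0,"dy": 0,"dz": 0,"turn": 0,"gripper": 1},
  ],
  newtons=20,
)

```text
time: 2.05
eef_pos: [0.4462, 0.0247, 0.2287]
orientation: [0.987, 0.161, 0.001, -0.003]
contact_force: [0.1, -0.5, 0.2]
gripper_width: 0.0852
```

```bash
sed -i 's/o\["gripper_width"\].round(4)/round(float(o["gripper_width"]),4)/' w.py
python3 w.py 0
```

```text
2.05 [0.4462 0.0247 0.2287] yaw 18.57 F [ 0.06 -0.52  0.16] m [-0.018 -0.012 -0.033] 0.0852
```

View pics/w0.png

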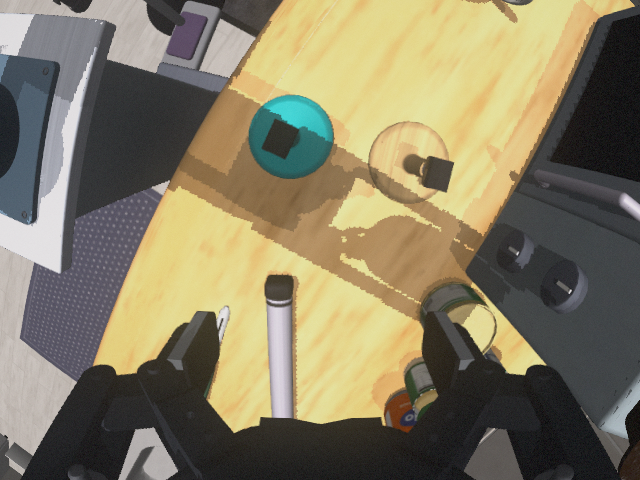

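The wrist view shows the wooden saddle block at about (438,173), the pin's near cap at (279,290), and the turquoise rest at (290,137).

```bash
cat > d.py <<'E'
from h import *
P,im=wcloud("0")
v,u=np.mgrid[:480,:640]
def roi(a,b,c,e,zl,zh):
    Q=P[b:e,a:c].reshape(-1,3); return Q[(Q[:,2]>zl)&(Q[:,2]<zh)]
q=roi(360,110,470,220,.095,.12);print(len(q),cv2.minAreaRect((q[:,:2]*1000).astype(np.float32)),q[:,2].min(),q[:,2].max())
# V fit: z = z0 + k*|n.(p-c)|
from scipy.optimize import least_squares
c=q[:,:2].mean(0)
for y0 in (0,10,90):
    f=lambda x:x[3]+np.tan(np.radians(25))*np.abs((q[:,0]-x[0])*np.cos(x[1])+(q[:,1]-c[1])*np.sin(x[1]))-q[:,2]
    s=least_squares(f,[c[0],np.radians(y0),0,.1],loss="soft_l1",f_scale=.001);print(s.x[0],np.degrees(s.x[1]),s.x[3],s.cost,np.sqrt(np.mean(s.fun**2)))
f=roi(360,110,470,220,.004,.02);print("foot",cv2.minEnclosingCircle((f[:,:2]*1000).astype(np.float32)),len(f))
print("table",np.median(P[(np.abs(P[...,2])<.02)&(P[...,0]>.3)][:,2]))
cv2.imwrite("pics/r.png",cv2.resize(im[110:220,360:470],None,fx=5,fy=5,interpolation=cv2.INTER_CUBIC))
q=roi(250,260,310,420,.01,.05);print(cv2.minAreaRect((q[:,:2]*1000).astype(np.float32)),np.percentile(q[:,2],[50,95]))
E
python3 d.py
```

```text
758 ((514.7264404296875, 98.82273864746094), (20.19359588623047, 24.51655387878418), 8.827561378479004) 0.09820084429486234 0.10458615187024312
0.5148611113166383 8.22192087598911 0.09947836787285566 0.0002854968772979904 0.001109611602947069
0.5148611099160518 8.2208447279449 0.0994783672485977 0.000285496877461965 0.0011096117106742978
0.5148639469579865 8.198092623299667 0.09947845459672279 0.0002854968186572246 0.001109739506368627
foot ((514.6746826171875, 99.03944396972656), 41.95153045654297) 4120
table -4.994512575456911e-05
((455.5897216796875, -150.0992431640625), (28.91042709350586, 197.51576232910156), 16.823984146118164) [0.02676003 0.02921086]
```

View pics/r.png

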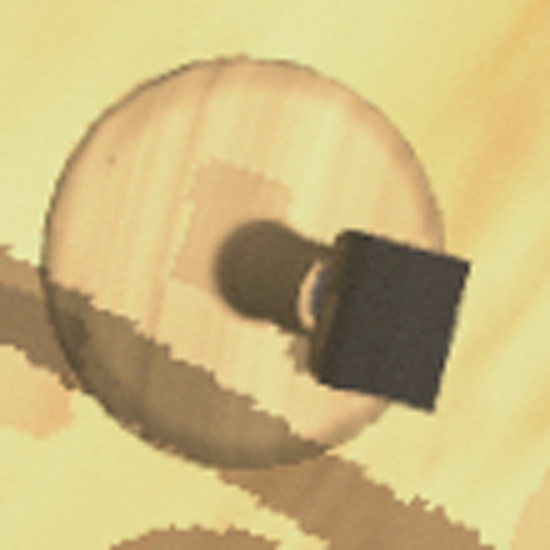

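The saddle is at (0.515, 0.099) and its trough is yawed +8.5°. The pin's middle is at (0.462, -0.170), which needs a jaw yaw of 16.9°. Next I move over the pin.

Run:
```python
from plan import *
rows([.462,-.170,.10],16.9,grip=.2)
```

```text
from [0.4452 0.0234 0.2285] 18.44 tilt [-0.0012  0.005  -1.    ] rows 6
{"dx":-0.19,"dy":0.79,"dz":0.54,"turn":0.05,"gripper":0.2},
{"dx":-0.18,"dy":0.79,"dz":0.53,"turn":0.05,"gripper":0.2},
{"dx":-0.18,"dy":0.79,"dz":0.54,"turn":0.05,"gripper":0.2},
{"dx":-0.18,"dy":0.79,"dz":0.53,"turn":0.05,"gripper":0.2},
{"dx":-0.18,"dy":0.79,"dz":0.54,"turn":0.05,"gripper":0.2},
{"dx":-0.17,"dy":0.78,"dz":0.53,"turn":0.05,"gripper":0.2},
```

>>> arm_command(
  commands=[
    {"dx": -0.19,"dy": 0.79,"dz": 0.54,"turn": 0.05,"gripper": 0.2},
    {"dx": -0.18,"dy": 0.79,"dz": 0.54,"turn": 0.05,"gripper": 0.2},
    {"dx": -0.18,"dy": 0.79,"dz": 0.54,"turn": 0.05,"gripper": 0.2},
    {"dx": -0.18,"dy": 0.79,"dz": 0.54,"turn": 0.05,"gripper": 0.2},
    {"dx": -0.18,"dy": 0.79,"dz": 0.54,"turn": 0.05,"gripper": 0.2},
    {"dx": -0.18,"dy": 0.79,"dz": 0.54,"turn": 0.05,"gripper": 0.2},
    {"dx": 0,"dy": 0,"dz": 0,"turn": 0,"gripper": 0.2},
    {"dx": 0,"dy": 0,"dz": 0,"turn": 0,"gripper": 0.2},
  ],
)

```text
time: 2.9
eef_pos: [0.4563, -0.1825, 0.0943]
orientation: [0.99, 0.141, -0.0, -0.002]
contact_force: [0.5, 0.6, 0.1]
gripper_width: 0.0514
```

```bash
python3 w.py 1
python3 - <<'E'
from plan import *
rows([.462,-.170,.002],16.9,grip=.2,step=.025)
E
```

```text
2.9 [ 0.4563 -0.1825  0.0943] yaw 16.21 F [0.53 0.65 0.1 ] m [-0.004 -0.018  0.005] 0.0514
from [ 0.4563 -0.1824  0.0944] 16.26 tilt [-0.0011  0.0029 -1.    ] rows 4
{"dx":0.06,"dy":-0.06,"dz":0.58,"turn":-0.03,"gripper":0.2},
{"dx":0.05,"dy":-0.07,"dz":0.58,"turn":-0.03,"gripper":0.2},
{"dx":0.06,"dy":-0.06,"dz":0.57,"turn":-0.03,"gripper":0.2},
{"dx":0.05,"dy":-0.07,"dz":0.58,"turn":-0.03,"gripper":0.2},
```

View pics/w1.png

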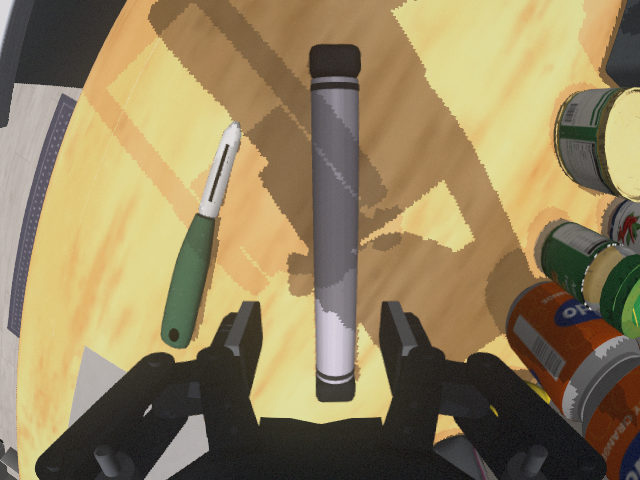

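The pin runs from (334,60) to (335,388) between the open fingers, and nothing else is close to them. I descend now, slowing near the worktop.

>>> arm_command(
  commands=[
    {"dx": 0.06,"dy": -0.07,"dz": 0.6,"turn": 0,"gripper": 0.2},
    {"dx": 0.06,"dy": -0.07,"dz": 0.6,"turn": -0.05,"gripper": 0.2},
    {"dx": 0.05,"dy": -0.06,"dz": 0.5,"turn": -0.05,"gripper": 0.2},
    {"dx": 0.05,"dy": -0.06,"dz": 0.25,"turn": 0,"gripper": 0.2},
    {"dx": 0,"dy": -0.05,"dz": 0.1,"turn": 0,"gripper": 0.2},
    {"dx": 0,"dy": 0,"dz": 0,"turn": 0,"gripper": 0.2},
  ],
)

```text
time: 3.55
eef_pos: [0.4631, -0.1659, 0.0159]
orientation: [0.989, 0.147, 0.003, 0.002]
contact_force: [0.5, 0.6, -0.4]
gripper_width: 0.0513
```

Run:
```python
from plan import *
o,M=cur();print(o["contact_force"],o["moment"])
rows([.462,-.170,.002],16.9,grip=.2,step=.01)
```

```text
[ 0.46926519  0.60406951 -0.41040813] [ 0.04605917  0.02721675 -0.01900295]
from [ 0.4631 -0.1659  0.0159] 16.86 tilt [ 0.0064 -0.0022 -1.    ] rows 2
{"dx":-0.03,"dy":0.05,"dz":0.17,"turn":-0,"gripper":0.2},
{"dx":-0.03,"dy":0.04,"dz":0.18,"turn":-0,"gripper":0.2},
```

>>> arm_command(
  commands=[
    {"dx": 0,"dy": 0.05,"dz": 0.2,"turn": 0,"gripper": 0.2},
    {"dx": 0,"dy": 0.05,"dz": 0.13,"turn": 0,"gripper": 0.2},
    {"dx": 0,"dy": 0,"dz": 0,"turn": 0,"gripper": 0.2},
    {"dx": 0,"dy": 0,"dz": 0,"turn": 0,"gripper": -1},
    {"dx": 0,"dy": 0,"dz": 0,"turn": 0,"gripper": -1},
    {"dx": 0,"dy": 0,"dz": 0,"turn": 0,"gripper": -1},
    {"dx": 0,"dy": 0,"dz": 0,"turn": 0,"gripper": -1},
  ],
  newtons=60,
)

```text
time: 4.25
eef_pos: [0.4655, -0.1713, 0.0046]
orientation: [0.989, 0.147, 0.004, 0.003]
contact_force: [0.8, -0.2, -2.4]
gripper_width: 0.0261
```

Run:
```python
from plan import *
o,M=cur();print(o["contact_force"],o["moment"])
rows([.462,-.170,.002],16.9,grip=.2,step=.01)
```

```text
[ 0.79443842 -0.24223717 -2.35666323] [0.01903755 0.00812607 0.03605417]
from [ 0.4655 -0.1713  0.0046] 16.88 tilt [ 0.0093 -0.0048 -0.9999] rows 1
{"dx":-0.07,"dy":-0.06,"dz":0.06,"turn":-0,"gripper":0.2},
```

>>> arm_command(
  commands=[
    {"dx": 0,"dy": 0,"dz": -0.12,"turn": 0,"gripper": -1},
    {"dx": 0,"dy": 0,"dz": -0.12,"turn": 0,"gripper": -1},
    {"dx": 0,"dy": 0,"dz": -0.05,"turn": 0,"gripper": -1},
    {"dx": 0,"dy": 0,"dz": 0,"turn": 0,"gripper": -1},
    {"dx": 0,"dy": 0,"dz": 0,"turn": 0,"gripper": -1},
  ],
)

```text
time: 4.75
eef_pos: [0.4641, -0.1702, 0.016]
orientation: [0.989, 0.147, 0.003, 0.002]
contact_force: [0.4, 0.3, -5.0]
gripper_width: 0.026
```

```bash
python3 w.py 2
cat > m.py <<'E'
from h import *
import sys
n=sys.argv[1]
o=r.observe();im,d=r.camera("scene");cv2.imwrite(f"pics/s{n}.png",im);np.save(f"s{n}.npy",d)
print(o["time"],o["eef_pos"].round(4),"F",o["contact_force"].round(2),"m",o["moment"].round(3))
E
python3 m.py 2
```

```text
4.75 [ 0.4641 -0.1702  0.016 ] yaw 16.86 F [ 0.44  0.28 -4.97] m [ 0.068 -0.019  0.028] 0.026
4.8 [ 0.4641 -0.1702  0.016 ] F [-0.45  0.87 -5.8 ] m [0.117 0.037 0.078]
```

View pics/w2.png

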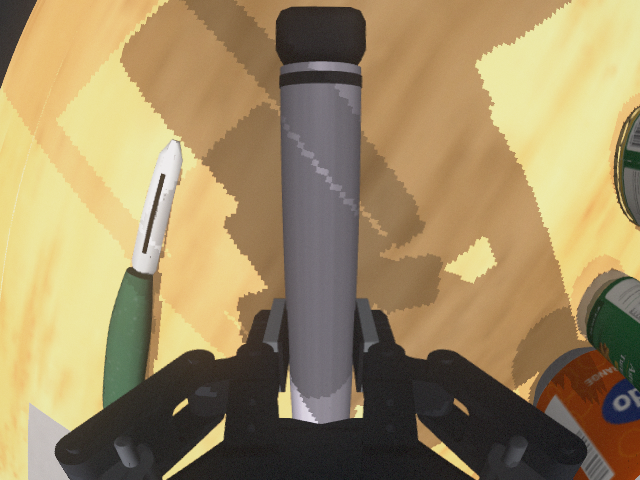

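View pics/s2.png

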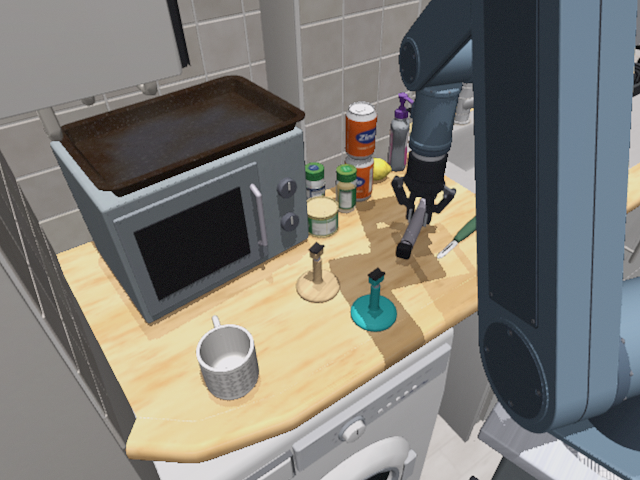

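```bash
cat > t.py <<'E'
from h import *
import sys
def tilt(n):
    P,im=wcloud(n); z=np.load(f"w{n}.npz"); M=R.from_quat(z["q"]).as_matrix(); g=z["p"]
    Q=(P-g)@M  # tool coords
    y=-Q[...,1]  # along the pin towards camera side (+y world)
    m=(np.abs(Q[...,0])<.005)&(y>.03)&(y<.14)&(np.abs(Q[...,2])<.06)
    W=P[m]; a=-(W-g)@M[:,1]; 
    b=(a<np.percentile(a,99)-.03)
    k=np.polyfit(a[b],W[b,2],1); print("n",m.sum(),"extent",a.max().round(4),"slope deg (far end up +)",np.degrees(np.arctan(k[0])).round(2),"top z at grip",k[1].round(4))
tilt(sys.argv[1])
E
python3 t.py 2; python3 t.py 1
```

```text
n 8529 extent 0.1365 slope deg (far end up +) 0.47 top z at grip 0.0396Traceback (most recent call last):
  File "t.py", line 11, in <module>
    tilt(sys.argv[1])
    ~~~~^^^^^^^^^^^^^
  File "t.py", line 9, in tilt
    b=(a<np.percentile(a,99)-.03)
         ~~~~~~~~~~~~~^^^^^^
    return _quantile_unchecked(
        a, q, axis, out, overwrite_input, method, keepdims, weights)
    return _ureduce(a,
                    func=_quantile_ureduce_func,
    ...<5 lines>...
                    overwrite_input=overwrite_input,
                    method=method)
    r = func(a, **kwargs)
    result = _quantile(arr,
                       quantiles=q,
    ...<2 lines>...
                       out=out,
                       weights=wgt)
    slices_having_nans = np.isnan(arr[-1, ...])
                                  ~~~^^^^^^^^^
IndexError: index -1 is out of bounds for axis 0 with size 0
```

```bash
cat > avg.py <<'E'
from h import *
import sys
F=[];T=[]
for i in range(int(sys.argv[1])):
    r.camera("top"); o=r.observe(); F.append(o["contact_force"]);T.append(o["moment"])
F=np.array(F);T=np.array(T);print(o["time"],"F",F.mean(0).round(3),F.std(0).round(2),"M",T.mean(0).round(4),T.std(0).round(3))
M=R.from_quat(o["orientation"]).as_matrix(); j=M[:,0]*np.sign(M[0,0])
print("d along +y end [mm]:",-1000*(T.mean(0)@j)/-F.mean(0)[2], "se",1000*T.std(0)[0]/np.sqrt(len(T))/5)
print(np.corrcoef(F[:,1],T[:,0])[0,1])
E
python3 avg.py 24; python3 w.py 3; python3 t.py 3
```

```text
6.05 F [-0.068 -0.043 -4.952] [0.63 0.47 0.54] M [0.079  0.0276 0.0066] [0.028 0.024 0.029]
d along +y end [mm]: -16.89979136562791 se 1.1437077791943033
-0.3412152514193334
6.05 [ 0.4642 -0.1703  0.016 ] yaw 16.86 F [-1.9   0.63 -4.95] m [ 0.09   0.045 -0.067] 0.0258
n 8519 extent 0.1368 slope deg (far end up +) 0.45 top z at grip 0.0396
```

The averaged moment puts the balance point about 17 mm towards the -y end from this grip. I'll set the pin down, shift the grip and try again.

>>> arm_command(
  commands=[
    {"dx": 0,"dy": 0,"dz": 0.1,"turn": 0,"gripper": -1},
    {"dx": 0,"dy": 0,"dz": 0.1,"turn": 0,"gripper": -1},
    {"dx": 0,"dy": 0,"dz": 0.07,"turn": 0,"gripper": -1},
    {"dx": 0,"dy": 0,"dz": 0,"turn": 0,"gripper": -1},
    {"dx": 0,"dy": 0,"dz": 0,"turn": 0,"gripper": 0},
    {"dx": 0,"dy": 0,"dz": 0,"turn": 0,"gripper": 0},
    {"dx": 0,"dy": 0,"dz": 0,"turn": 0,"gripper": 0},
  ],
)

```text
time: 6.8
eef_pos: [0.466, -0.1714, 0.0056]
orientation: [0.989, 0.147, 0.005, 0.003]
contact_force: [0.2, 0.1, -0.0]
gripper_width: 0.0425
```

```bash
python3 w.py 4;python3 - <<'E'
from plan import *
o,M=cur();p=np.array([.4641,-.1702,.002])-.017*np.array([-.291,.957,0]);print(p)
rows(p,16.9,grip=0,step=.01)
E
```

```text
6.8 [ 0.466  -0.1714  0.0056] yaw 16.86 F [ 0.16  0.12 -0.01] m [ 0.022  0.005 -0.009] 0.0425
[ 0.469047 -0.186469  0.002   ]
from [ 0.466  -0.1715  0.0056] 16.86 tilt [ 0.0103 -0.0052 -0.9999] rows 2
{"dx":-0.02,"dy":0.19,"dz":0.05,"turn":-0,"gripper":0},
{"dx":-0.02,"dy":0.19,"dz":0.04,"turn":-0,"gripper":0},
```

View pics/w4.png

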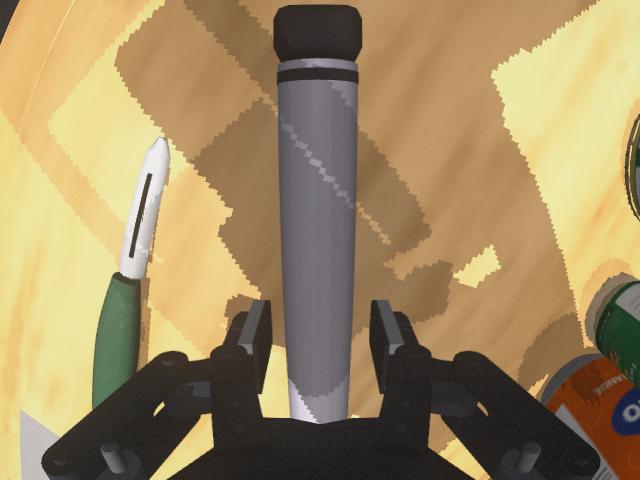

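The pin is back on the worktop and free between the fingers, with its near cap at (318,35). I shift 17 mm along it and grip again.

>>> arm_command(
  commands=[
    {"dx": -0.02,"dy": 0.19,"dz": 0.04,"turn": 0,"gripper": 0},
    {"dx": -0.02,"dy": 0.19,"dz": 0.03,"turn": 0,"gripper": 0},
    {"dx": 0,"dy": 0.05,"dz": 0,"turn": 0,"gripper": 0},
    {"dx": 0,"dy": 0,"dz": 0,"turn": 0,"gripper": 0},
    {"dx": 0,"dy": 0,"dz": 0,"turn": 0,"gripper": -1},
    {"dx": 0,"dy": 0,"dz": 0,"turn": 0,"gripper": -1},
    {"dx": 0,"dy": 0,"dz": 0,"turn": 0,"gripper": -1},
    {"dx": 0,"dy": 0,"dz": -0.12,"turn": 0,"gripper": -1},
    {"dx": 0,"dy": 0,"dz": -0.12,"turn": 0,"gripper": -1},
    {"dx": 0,"dy": 0,"dz": -0.05,"turn": 0,"gripper": -1},
    {"dx": 0,"dy": 0,"dz": 0,"turn": 0,"gripper": -1},
    {"dx": 0,"dy": 0,"dz": 0,"turn": 0,"gripper": -1},
  ],
)

```text
time: 8.05
eef_pos: [0.4682, -0.189, 0.0142]
orientation: [0.989, 0.147, 0.003, 0.002]
contact_force: [-0.1, -0.3, -5.1]
gripper_width: 0.0263
```

```bash
python3 avg.py 24; python3 w.py 5; python3 t.py 5
```

```text
9.25 F [-0.06   0.151 -5.102] [0.39 0.59 0.32] M [-0.0205  0.0089 -0.0015] [0.027 0.024 0.035]
d along +y end [mm]: 3.3326964813876416 se 1.1127984755100937
-0.06260064663663191
9.25 [ 0.4684 -0.1891  0.0143] yaw 16.86 F [-0.16  0.72 -4.45] m [-0.021  0.008  0.014] 0.0258
n 8618 extent 0.1219 slope deg (far end up +) 0.01 top z at grip 0.0388
```

The two trials agree: I shifted 19 mm and the offset went from -16.9 to +3.3 mm. The pin hangs level at 5.1 N, so I lift it to carry height.

>>> arm_command(
  commands=[
    {"dx": 0,"dy": 0,"dz": -0.2,"turn": 0,"gripper": -1},
    {"dx": 0,"dy": 0,"dz": -0.4,"turn": 0,"gripper": -1},
    {"dx": 0,"dy": 0,"dz": -0.5,"turn": 0,"gripper": -1},
    {"dx": 0,"dy": 0,"dz": -0.5,"turn": 0,"gripper": -1},
    {"dx": 0,"dy": 0,"dz": -0.5,"turn": 0,"gripper": -1},
    {"dx": 0,"dy": 0,"dz": -0.5,"turn": 0,"gripper": -1},
    {"dx": 0,"dy": 0,"dz": -0.5,"turn": 0,"gripper": -1},
    {"dx": 0,"dy": 0,"dz": -0.4,"turn": 0,"gripper": -1},
    {"dx": 0,"dy": 0,"dz": -0.2,"turn": 0,"gripper": -1},
    {"dx": 0,"dy": 0,"dz": 0,"turn": 0,"gripper": -1},
    {"dx": 0,"dy": 0,"dz": 0,"turn": 0,"gripper": -1},
  ],
)

```text
time: 10.4
eef_pos: [0.4656, -0.1874, 0.1716]
orientation: [0.989, 0.147, 0.003, 0.002]
contact_force: [-0.2, -1.3, -5.8]
gripper_width: 0.0261
```

```bash
python3 w.py 6; python3 t.py 6; python3 avg.py 8
python3 - <<'E'
from plan import *
tgt=np.array([.515,.099,.155])-.0025*np.array([-.148,.989,0]);print(tgt)
rows(tgt,8.5,grip=-1,step=.022)
E
```

```text
10.4 [ 0.4656 -0.1874  0.1716] yaw 16.86 F [-0.17 -1.26 -5.84] m [-0.038  0.023 -0.002] 0.0261
n 8625 extent 0.122 slope deg (far end up +) 0.06 top z at grip 0.1962
10.85 F [ 0.088 -0.105 -5.249] [0.49 0.55 0.59] M [-0.0378 -0.0238 -0.0144] [0.029 0.029 0.02 ]
d along +y end [mm]: 8.22189545210719 se 2.0175212335813493
0.7546144376990251
[0.51537   0.0965275 0.155    ]
from [ 0.4657 -0.1875  0.1715] 16.86 tilt [ 0.0067 -0.0028 -1.    ] rows 14
{"dx":0.23,"dy":-0.46,"dz":0.03,"turn":0.12,"gripper":-1},
{"dx":0.23,"dy":-0.46,"dz":0.03,"turn":0.12,"gripper":-1},
{"dx":0.22,"dy":-0.46,"dz":0.03,"turn":0.12,"gripper":-1},
{"dx":0.22,"dy":-0.47,"dz":0.03,"turn":0.12,"gripper":-1},
{"dx":0.21,"dy":-0.47,"dz":0.03,"turn":0.12,"gripper":-1},
{"dx":0.21,"dy":-0.47,"dz":0.03,"turn":0.12,"gripper":-1},
{"dx":0.2,"dy":-0.47,"dz":0.03,"turn":0.12,"gripper":-1},
{"dx":0.2,"dy":-0.48,"dz":0.03,"turn":0.12,"gripper":-1},
{"dx":0.19,"dy":-0.48,"dz":0.03,"turn":0.12,"gripper":-1},
{"dx":0.19,"dy":-0.48,"dz":0.03,"turn":0.12,"gripper":-1},
{"dx":0.18,"dy":-0.48,"dz":0.03,"turn":0.12,"gripper":-1},
{"dx":0.18,"dy":-0.48,"dz":0.03,"turn":0.12,"gripper":-1},
{"dx":0.17,"dy":-0.49,"dz":0.03,"turn":0.12,"gripper":-1},
{"dx":0.17,"dy":-0.49,"dz":0.02,"turn":0.12,"gripper":-1},
```

>>> arm_command(
  commands=[
    {"dx": 0.1,"dy": -0.2,"dz": 0,"turn": 0.12,"gripper": -1},
    {"dx": 0.2,"dy": -0.4,"dz": 0,"turn": 0.12,"gripper": -1},
    {"dx": 0.22,"dy": -0.46,"dz": 0,"turn": 0.12,"gripper": -1},
    {"dx": 0.22,"dy": -0.47,"dz": 0,"turn": 0.12,"gripper": -1},
    {"dx": 0.21,"dy": -0.47,"dz": 0,"turn": 0.12,"gripper": -1},
    {"dx": 0.21,"dy": -0.47,"dz": 0,"turn": 0.12,"gripper": -1},
    {"dx": 0.2,"dy": -0.47,"dz": 0,"turn": 0.12,"gripper": -1},
    {"dx": 0.2,"dy": -0.48,"dz": 0,"turn": 0.12,"gripper": -1},
    {"dx": 0.19,"dy": -0.48,"dz": 0,"turn": 0.12,"gripper": -1},
    {"dx": 0.19,"dy": -0.48,"dz": 0,"turn": 0.12,"gripper": -1},
    {"dx": 0.18,"dy": -0.48,"dz": 0,"turn": 0.12,"gripper": -1},
    {"dx": 0.18,"dy": -0.48,"dz": 0,"turn": 0.12,"gripper": -1},
    {"dx": 0.17,"dy": -0.49,"dz": 0,"turn": 0.12,"gripper": -1},
    {"dx": 0.15,"dy": -0.4,"dz": 0,"turn": 0.12,"gripper": -1},
    {"dx": 0.1,"dy": -0.2,"dz": 0,"turn": 0,"gripper": -1},
    {"dx": 0,"dy": 0,"dz": 0,"turn": 0,"gripper": -1},
    {"dx": 0,"dy": 0,"dz": 0,"turn": 0,"gripper": -1},
  ],
)

```text
time: 12.55
eef_pos: [0.5167, 0.1068, 0.1702]
orientation: [0.998, 0.067, 0.002, -0.0]
contact_force: [-0.5, -0.1, -5.8]
gripper_width: 0.0258
```

```bash
python3 w.py 7; python3 t.py 7; python3 avg.py 40
python3 - <<'E'
from plan import *
tgt=np.array([.515,.099,.155])-.0035*np.array([-.148,.989,0]);print(tgt)
rows(tgt,8.5,grip=-1,step=.022)
E
```

```text
12.55 [0.5167 0.1068 0.1702] yaw 7.72 F [-0.51 -0.12 -5.78] m [ 0.029  0.007 -0.052] 0.0258
n 8631 extent 0.122 slope deg (far end up +) 0.42 top z at grip 0.1947
14.6 F [-0.041  0.077 -4.989] [0.48 0.55 0.48] M [-0.0263 -0.0001 -0.0033] [0.032 0.026 0.029]
d along +y end [mm]: 5.228374204642018 se 1.0218465480378534
-0.020441322768807963
[0.515518  0.0955385 0.155    ]
from [0.5169 0.1068 0.1704] 7.67 tilt [ 0.0047  0.0015 -1.    ] rows 1
{"dx":-0.07,"dy":0.27,"dz":0.38,"turn":-0.17,"gripper":-1},
```

View pics/w7.png

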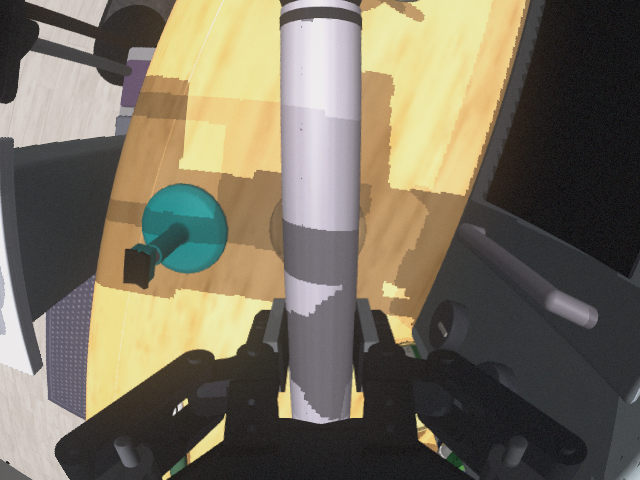

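>>> arm_command(
  commands=[
    {"dx": -0.02,"dy": 0.1,"dz": 0.2,"turn": -0.08,"gripper": -1},
    {"dx": -0.03,"dy": 0.1,"dz": 0.4,"turn": -0.08,"gripper": -1},
    {"dx": -0.02,"dy": 0.08,"dz": 0.3,"turn": 0,"gripper": -1},
    {"dx": 0,"dy": 0,"dz": 0.15,"turn": 0,"gripper": -1},
    {"dx": 0,"dy": 0,"dz": 0,"turn": 0,"gripper": -1},
    {"dx": 0,"dy": 0,"dz": 0,"turn": 0,"gripper": -1},
  ],
)

```text
time: 15.2
eef_pos: [0.516, 0.0942, 0.1256]
orientation: [0.997, 0.075, 0.003, -0.0]
contact_force: [-0.6, -0.1, -4.5]
gripper_width: 0.026
```

```bash
python3 w.py 8; python3 t.py 8; python3 m.py 8
python3 - <<'E'
from plan import *
rows([.5157,.0945,.108],8.5,grip=-1,step=.005)
cv2.imwrite("pics/s8c.png",cv2.resize(cv2.imread("pics/s8.png")[180:320,250:410],None,fx=5,fy=5)[:600,:800]) if 0 else cv2.imwrite("pics/s8c.png",cv2.resize(cv2.imread("pics/s8.png")[180:320,250:410],None,fx=4,fy=4))
E
```

```text
15.2 [0.516  0.0942 0.1256] yaw 8.59 F [-0.6  -0.07 -4.45] m [ 0.046  0.031 -0.012] 0.026
n 8623 extent 0.122 slope deg (far end up +) 0.42 top z at grip 0.1501
15.25 [0.516  0.0943 0.1257] F [-0.18  0.03 -5.06] m [0.013 0.026 0.014]
from [0.5162 0.0943 0.126 ] 8.6 tilt [ 0.0056  0.0012 -1.    ] rows 4
{"dx":-0,"dy":-0,"dz":0.11,"turn":0,"gripper":-1},
{"dx":-0,"dy":-0,"dz":0.11,"turn":0,"gripper":-1},
{"dx":-0.01,"dy":-0,"dz":0.11,"turn":0,"gripper":-1},
{"dx":-0,"dy":-0.01,"dz":0.12,"turn":0,"gripper":-1},
```

View pics/s8c.png

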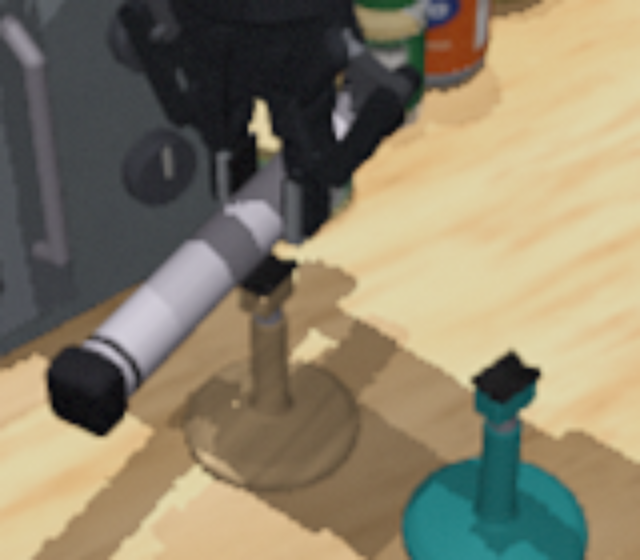

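The crop shows the pin over the wooden saddle at about (265,275), with the fingers on either side of it. I descend gently.

>>> arm_command(
  commands=[
    {"dx": 0,"dy": 0,"dz": 0.12,"turn": 0,"gripper": -1},
    {"dx": 0,"dy": 0,"dz": 0.12,"turn": 0,"gripper": -1},
    {"dx": 0,"dy": 0,"dz": 0.1,"turn": 0,"gripper": -1},
    {"dx": 0,"dy": 0,"dz": 0.05,"turn": 0,"gripper": -1},
    {"dx": 0,"dy": 0,"dz": 0,"turn": 0,"gripper": -1},
    {"dx": 0,"dy": 0,"dz": 0,"turn": 0,"gripper": -1},
  ],
)

```text
time: 15.9
eef_pos: [0.5172, 0.0947, 0.1102]
orientation: [0.997, 0.075, 0.004, -0.0]
contact_force: [0.1, -0.0, -4.9]
gripper_width: 0.0261
```

```bash
python3 avg.py 6; python3 -c "
from plan import *
rows([.5157,.0945,.105],8.5,step=.005)"
```

```text
16.2 F [ 0.006  0.092 -5.195] [0.2  0.35 0.34] M [-0.0476  0.0145  0.0097] [0.023 0.029 0.038]
d along +y end [mm]: 8.628086484016812 se 1.8446589877144213
0.6300638806685912
from [0.5173 0.0947 0.1105] 8.64 tilt [ 0.0087  0.0011 -1.    ] rows 2
{"dx":-0.02,"dy":-0,"dz":0.07,"turn":0.01},
{"dx":-0.02,"dy":-0,"dz":0.07,"turn":0.01},
```

>>> arm_command(
  commands=[
    {"dx": -0.04,"dy": 0,"dz": 0.05,"turn": 0,"gripper": -1},
    {"dx": -0.01,"dy": 0,"dz": 0.05,"turn": 0,"gripper": -1},
    {"dx": 0,"dy": 0,"dz": 0,"turn": 0,"gripper": -1},
    {"dx": 0,"dy": 0,"dz": 0,"turn": 0,"gripper": -1},
  ],
)

```text
time: 16.6
eef_pos: [0.5151, 0.0943, 0.1062]
orientation: [0.997, 0.075, 0.004, -0.0]
contact_force: [0.9, 0.4, -4.7]
gripper_width: 0.0259
```

```bash
python3 avg.py 6; python3 -c "
from plan import *
rows([.5157,.0945,.103],8.5,step=.005)"
```

```text
16.9 F [-0.141  0.024 -5.028] [0.52 0.48 0.5 ] M [-0.0144  0.0336  0.0051] [0.025 0.026 0.021]
d along +y end [mm]: 1.8153079788214883 se 2.0053565887156495
-0.7745514180169334
from [0.5153 0.0943 0.1063] 8.63 tilt [ 0.0091  0.0011 -1.    ] rows 1
{"dx":0.01,"dy":-0,"dz":0.08,"turn":0.03},
```

No contact yet, so I go on in 1 mm steps.

>>> arm_command(
  commands=[
    {"dx": 0.01,"dy": 0,"dz": 0.04,"turn": 0,"gripper": -1},
    {"dx": 0,"dy": 0,"dz": 0.03,"turn": 0,"gripper": -1},
    {"dx": 0,"dy": 0,"dz": 0,"turn": 0,"gripper": -1},
  ],
)

```text
time: 17.2
eef_pos: [0.5162, 0.0944, 0.1037]
orientation: [0.997, 0.075, 0.005, -0.0]
contact_force: [-0.2, 0.0, -3.9]
gripper_width: 0.0263
```

```bash
python3 avg.py 6; python3 -c "
from plan import *
rows([.5157,.0945,.103],8.5,step=.005)"
```

```text
17.5 F [ 0.167 -0.563 -3.381] [0.2  0.56 0.45] M [ 0.0027  0.0136 -0.0168] [0.025 0.034 0.02 ]
d along +y end [mm]: -1.3450625648407866 se 2.0655948137505793
0.29680413393712557
from [0.5162 0.0944 0.1038] 8.64 tilt [ 0.0104  0.0011 -0.9999] rows 1
{"dx":-0.01,"dy":-0,"dz":0.02,"turn":0.03},
```

Contact has begun: the gripper now carries 3.4 N of 5 N. I lower a little more.

>>> arm_command(
  commands=[
    {"dx": 0,"dy": 0,"dz": 0.03,"turn": 0,"gripper": -1},
    {"dx": 0,"dy": 0,"dz": 0,"turn": 0,"gripper": -1},
  ],
)

```text
time: 17.7
eef_pos: [0.5163, 0.0944, 0.1029]
orientation: [0.997, 0.075, 0.005, -0.0]
contact_force: [-1.3, -0.1, -1.2]
gripper_width: 0.0259
```

```bash
python3 avg.py 6; python3 -c "
from plan import *
rows([.5157,.0945,.103],8.5,step=.005)"
```

```text
18.0 F [-0.357 -0.02  -1.828] [0.38 0.29 0.51] M [-0.0207  0.1483 -0.007 ] [0.023 0.027 0.008]
d along +y end [mm]: -0.9515784647930681 se 1.8406257403232433
-0.3346777648764424
from [0.5164 0.0944 0.1029] 8.64 tilt [ 0.0108  0.0011 -0.9999] rows 1
{"dx":-0.02,"dy":-0,"dz":-0,"turn":0.03},
```

>>> arm_command(
  commands=[
    {"dx": -0.03,"dy": 0,"dz": 0.01,"turn": 0,"gripper": -1},
    {"dx": 0,"dy": 0,"dz": 0,"turn": 0,"gripper": -1},
  ],
)

```text
time: 18.2
eef_pos: [0.5164, 0.0944, 0.103]
orientation: [0.997, 0.075, 0.007, -0.0]
contact_force: [-0.7, -0.2, -2.2]
gripper_width: 0.0259
```

```bash
python3 avg.py 6; python3 w.py 9; python3 t.py 9; python3 m.py 9; python3 -c "
from plan import *
rows([.5157,.0945,.103],8.5,step=.005)
cv2.imwrite('pics/s9c.png',cv2.resize(cv2.imread('pics/s9.png')[180:320,250:410],None,fx=4,fy=4))"
```

```text
18.5 F [ 0.39   0.456 -1.422] [0.4  0.5  0.46] M [ 0.1157 -0.0622 -0.004 ] [0.035 0.025 0.025]
d along +y end [mm]: -73.87999802009581 se 2.8345777083671693
0.012833603750498284
18.5 [0.5163 0.0944 0.1029] yaw 8.63 F [ 0.48 -0.02 -2.26] m [ 0.161 -0.08   0.021] 0.0261
n 8621 extent 0.1223 slope deg (far end up +) 0.51 top z at grip 0.1274
18.55 [0.5163 0.0944 0.1029] F [ 1.85 -0.94 -1.61] m [ 0.106 -0.067  0.007]
from [0.5163 0.0944 0.1029] 8.63 tilt [ 0.0134  0.0015 -0.9999] rows 1
{"dx":-0.02,"dy":-0,"dz":-0,"turn":0.03},
```

View pics/s9c.png

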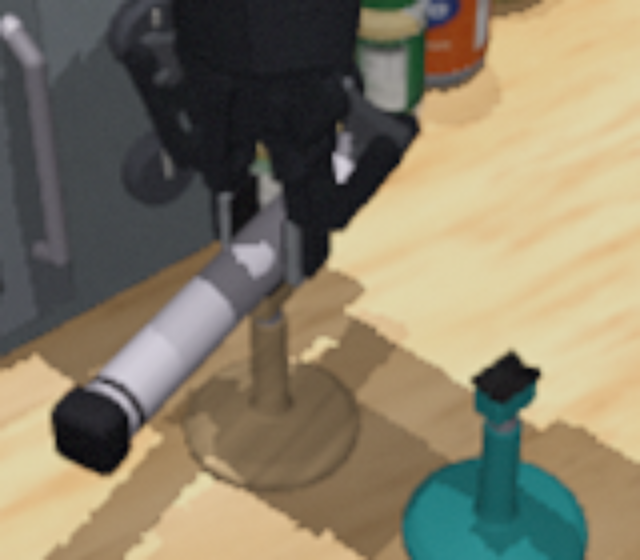

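The gripper carries only 1.4 N, the pin is level, and only small sideways forces remain. I lower a touch more, then open slightly.

>>> arm_command(
  commands=[
    {"dx": 0,"dy": 0,"dz": 0.02,"turn": 0,"gripper": -1},
    {"dx": 0,"dy": 0,"dz": 0,"turn": 0,"gripper": -1},
    {"dx": 0,"dy": 0,"dz": 0,"turn": 0,"gripper": -0.3},
    {"dx": 0,"dy": 0,"dz": 0,"turn": 0,"gripper": -0.24},
    {"dx": 0,"dy": 0,"dz": 0,"turn": 0,"gripper": -0.24},
  ],
  newtons=20,
)

```text
time: 19.1
eef_pos: [0.5164, 0.0941, 0.1025]
orientation: [0.997, 0.075, 0.007, 0.0]
contact_force: [0.2, 0.3, -0.1]
gripper_width: 0.0324
```

```bash
python3 w.py 10; python3 t.py 10; python3 avg.py 4; python3 w.py 11; python3 t.py 11
```

```text
19.1 [0.5164 0.0941 0.1025] yaw 8.64 F [ 0.15  0.3  -0.1 ] m [ 0.032 -0.059  0.035] 0.0324
n 8585 extent 0.1222 slope deg (far end up +) -0.28 top z at grip 0.1268
19.35 F [ 0.069  0.334 -0.098] [0.33 0.2  0.5 ] M [ 0.0031  0.0122 -0.0182] [0.031 0.017 0.034]
d along +y end [mm]: -47.42591230292029 se 3.07190900823806
-0.811106929821517
19.35 [0.5164 0.0942 0.1024] yaw 8.63 F [ 0.61  0.32 -0.85] m [-0.025  0.028 -0.   ] 0.0326
n 8588 extent 0.1224 slope deg (far end up +) -0.26 top z at grip 0.1268
```

View pics/w11.png

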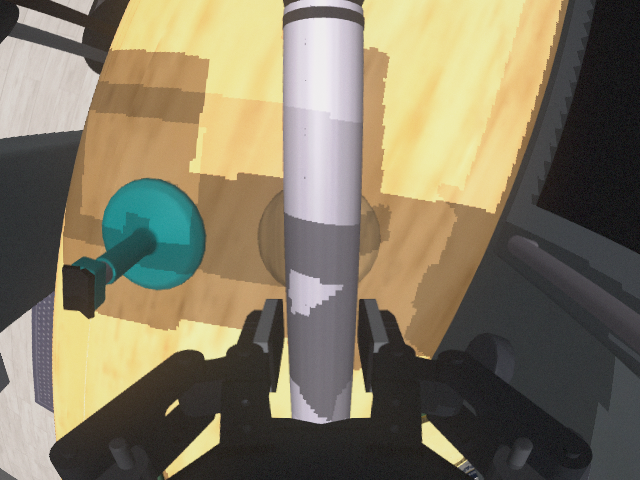

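The pin is free of the pads, level (-0.3°) and steady. I open further and rise straight up.

>>> arm_command(
  commands=[
    {"dx": 0,"dy": 0,"dz": 0,"turn": 0,"gripper": 0.3},
    {"dx": 0,"dy": 0,"dz": 0,"turn": 0,"gripper": 0.3},
    {"dx": 0,"dy": 0,"dz": 0,"turn": 0,"gripper": 0.3},
    {"dx": 0,"dy": 0,"dz": -0.1,"turn": 0,"gripper": 0.3},
    {"dx": 0,"dy": 0,"dz": -0.3,"turn": 0,"gripper": 0.3},
    {"dx": 0,"dy": 0,"dz": -0.5,"turn": 0,"gripper": 0.3},
    {"dx": 0,"dy": 0,"dz": -0.5,"turn": 0,"gripper": 0.3},
    {"dx": 0,"dy": 0,"dz": -0.5,"turn": 0,"gripper": 0.3},
    {"dx": 0,"dy": 0,"dz": -0.5,"turn": 0,"gripper": 0.3},
    {"dx": 0,"dy": 0,"dz": -0.2,"turn": 0,"gripper": 0.3},
    {"dx": 0,"dy": 0,"dz": 0,"turn": 0,"gripper": 0.3},
    {"dx": 0,"dy": 0,"dz": 0,"turn": 0,"gripper": 0.3},
  ],
)

```text
time: 20.6
eef_pos: [0.515, 0.0941, 0.2154]
orientation: [0.997, 0.075, 0.008, 0.0]
contact_force: [-0.4, 0.6, 0.1]
gripper_width: 0.0556
```

```bash
python3 w.py 12; python3 m.py 12
python3 - <<'E'
from h import *
P,im=wcloud("12")
m=(P[...,2]>.105)&(P[...,2]<.14)&(np.hypot(P[...,0]-.515,P[...,1]-.1)<.16)
q=P[m];(c,s,a)=cv2.minAreaRect((q[:,:2]*1000).astype(np.float32));print(c,s,a,len(q))
u=np.array([-np.sin(np.radians(8.6)),np.cos(np.radians(8.6))]);t=(q[:,:2]-[.515,.099])@u
for lo in np.arange(-.14,.15,.03):
    k=(t>lo)&(t<lo+.03)
    if k.sum()>20: print(lo.round(2),np.percentile(q[k,2],95).round(4))
E
```

```text
20.6 [0.515  0.0941 0.2154] yaw 8.65 F [-0.41  0.58  0.09] m [0.017 0.009 0.018] 0.0556
20.65 [0.5149 0.0941 0.2152] F [-0.34  0.84  0.19] m [0.045 0.023 0.018]
(545.534912109375, 121.20355224609375) (235.2506561279297, 225.06329345703125) 56.6220703125 18736
-0.11 0.1289
-0.08 0.1279
-0.05 0.1347
-0.02 0.1357
0.01 0.1359
0.04 0.1356
0.07 0.1295
0.1 0.1277
0.13 0.1279
```

View pics/w12.png

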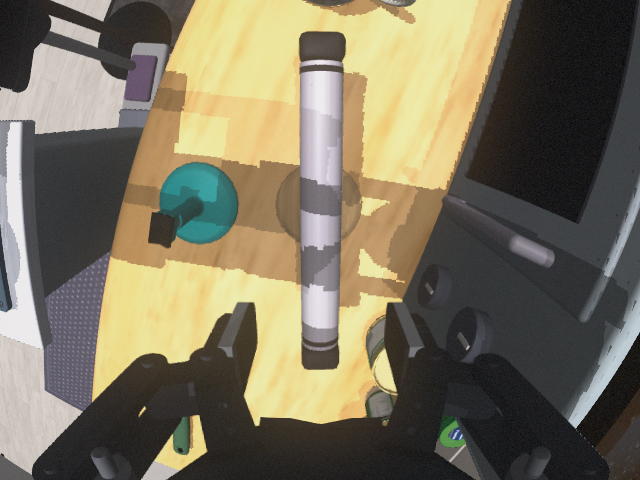

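View pics/s12.png

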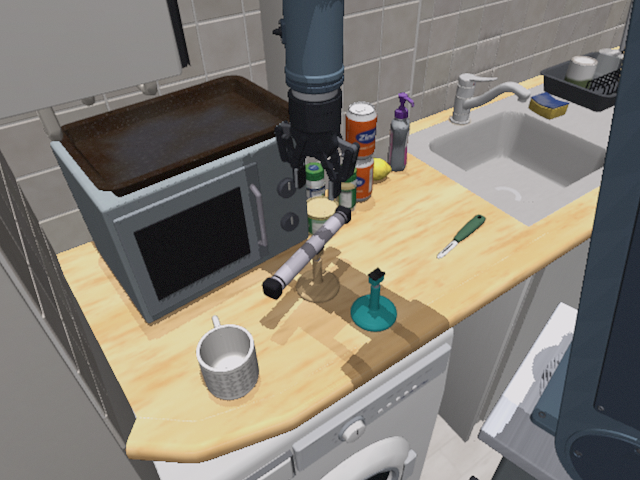

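The pin lies level across the wooden saddle, from (272,287) to (345,213) in the scene view, with the gripper clear above it. One last stillness check before handing in.

>>> arm_command(
  commands=[
    {"dx": 0,"dy": 0,"dz": 0,"turn": 0,"gripper": 0.3},
    {"dx": 0,"dy": 0,"dz": 0,"turn": 0,"gripper": 0.3},
    {"dx": 0,"dy": 0,"dz": 0,"turn": 0,"gripper": 0.3},
    {"dx": 0,"dy": 0,"dz": 0,"turn": 0,"gripper": 0.3},
    {"dx": 0,"dy": 0,"dz": 0,"turn": 0,"gripper": 0.3},
    {"dx": 0,"dy": 0,"dz": 0,"turn": 0,"gripper": 0.3},
    {"dx": 0,"dy": 0,"dz": 0,"turn": 0,"gripper": 0.3},
    {"dx": 0,"dy": 0,"dz": 0,"turn": 0,"gripper": 0.3},
  ],
)

```text
time: 21.5
eef_pos: [0.5131, 0.0941, 0.2115]
orientation: [0.997, 0.075, 0.004, -0.0]
contact_force: [0.3, -0.8, 0.5]
gripper_width: 0.0555
```

```bash
python3 w.py 13
python3 - <<'E'
from h import *
u=np.array([-np.sin(np.radians(8.6)),np.cos(np.radians(8.6))]);w=np.array([u[1],-u[0]])
for n in ("12","13"):
    P,im=wcloud(n); d=P[...,:2]-[.515,.099]; t=d@u; s=d@w
    m=(P[...,2]>.105)&(P[...,2]<.14)&(np.abs(s)<.02)&(np.abs(t)<.15); q=P[m]
    print(n,"ends",t[m].min(),t[m].max(),cv2.minAreaRect((q[:,:2]*1000).astype(np.float32)))
    k=m&(np.abs(s)<.004)&(np.abs(t)<.09); print("slope deg",np.degrees(np.polyfit(t[k],P[k][:,2],1)[0]),"axis above saddle",P[k][:,2].mean()-.114)
print(np.abs(np.load("w12.npz")["im"].astype(int)-np.load("w13.npz")["im"]).mean())
a=cv2.imread("pics/scene0.png").astype(int);b=cv2.imread("pics/s12.png").astype(int)
print("mug diff",np.abs(a-b)[310:400,195:262].mean(),"tin/jar",np.abs(a-b)[165:210,335:356].mean(),np.abs(a-b)[200:205,308:336].mean())
E
```

```text
21.5 [0.5131 0.0941 0.2115] yaw 8.63 F [ 0.29 -0.77  0.52] m [0.017 0.004 0.003] 0.0555
12 ends -0.10166506577208385 0.13740113755724512 ((512.8198852539062, 116.77777099609375), (29.68943977355957, 239.06964111328125), 8.269883155822754)
slope deg -0.3277776967336403 axis above saddle 0.012867146319302539
13 ends -0.10090756916047627 0.13685440955470018 ((512.28515625, 116.77838897705078), (29.88762664794922, 237.77500915527344), 8.50641918182373)
slope deg -0.2855399563146955 axis above saddle 0.012853630812889053
9.376220703125
mug diff 2.844112769485904 tin/jar 31.561199294532628 4.2
```

```bash
python3 -c "
from plant import r
print(r.hand_in())"
```

```text
the job is handed in; nothing more can be done
None
```

The rolling pin is lying in the wooden rest's saddle at its balance point, level and free of the gripper. I handed the job in at about 21.5 s of the 51 s; no verdict is reported.

**Balance point:** I found it with two small trial lifts, reading the wrist moment each time. The first lift, near the middle, put it about 17 mm towards the -y end. After I shifted the grip 19 mm that way, the remaining offset averaged about 5 mm and the pin hung level at 5.0 N (about 0.5 kg). I allowed for most of that offset (4.5 mm) when lining the pin up over the saddle.

**Laying it down:** I lowered the pin in steps of 3 mm or less near the saddle and then opened the fingers. The saddle was already taking most of the weight by then.

**Last checks, two wrist views 0.9 s apart:**
- **Level:** the slope was -0.3° in both.
- **Along the saddle:** within about 0.3°.
- **Height:** the axis was 12.9 mm above the saddle's bottom.
- **Position:** the pin's middle was about 18 mm from the saddle.
- **Gripper:** it was over 80 mm above the pin, with only sensor noise on the wrist force.

**Disagreed or not confirmed:**
- Single moment readings were noisy. Short averages of the remaining offset ranged from 1.8 to 8.6 mm.
- At first touch the wrist moment jumped with small sideways forces, but this cleared once the fingers opened.
- The mug looked unmoved. The spice jar was mostly hidden behind the gripper in the last scene picture, and I only compared a small patch of the tin. Nothing I saw suggests the arm touched either.

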